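# Scrap the brake block offcuts and close the hopper

### The arm

A 6-joint arm with a two-finger parallel gripper is mounted at the origin on the work surface. World frame = base frame: x ahead of the robot, y to its left, z up, the work surface at z = 0. Lengths are in m, angles in rad, forces in N, time in s.
With the tool pointing down it reaches from about 0.375 to 0.9 m from the base axis. Payload 3.1 kg.
Tool frame: the origin (TCP) lies between the finger pads; the fingertips stand 22 mm ahead of it and the grasp point (between the pads) lies 3 mm ahead of it; z points along the fingers, y is the line along which they close (so a half turn about z gives the same grasp; the last joint's range is limited). The gripper opens to 87 mm and grips with 3 to 60 N. Pads are 19 mm wide; open, the fingers measure 117 mm over their backs; the gripper's body (75 mm by 190 mm) begins 51 mm behind the grasp point.
Start: joints at [-1.494, 0.527, 1.433, -0, 1.181, -0.178], TCP at [0.158, -0.605, 0.245] pointing down, gripper open.
Joint ranges: [-3.08, 3.08], [-0.75, 2.2], [0.22, 2.44], [-1.43, 4.57], [0, 2.65], [-2.85, 2.85]. Speed limits (rad/s): [2.79, 2.79, 3.14, 3.14, 3.14, 3.14].

### API

Orientations are given as a unit quaternion [x, y, z, w].
In Python, from rig import robot gives the robot as it stands.
- The arm moves only by the tool move_arm, never from a script. Its argument "series" is text: rows parted by semicolons, each of 6 numbers parted by spaces: the shift along the tool's x, y, z in mm, then the turn, a rotation vector about the tool's x, y, z in degrees. In form: dx dy dz ax ay az; .... A call has 1 to 8 rows; each row is the pose to reach, as a shift and turn from the pose commanded when the call began, along the tool's axes at that moment; what a row does not reach only later rows make up. A row lasts 1/12 s, in which the tool goes at most 41.7 mm and 7.16 degrees, less where a joint would pass 70% of its speed; a pose out of reach is approached as far as the arm can. A call with a gripper value outside its range is refused whole. "jaw" is the opening, from 0 (shut) to 1 (fully open), set as the call begins (left out, the last holds). The fingers move at their own pace and stop on an object; "newtons" is the grip in N (left out, the last holds). Time passes only in rows, so rows that repeat a pose let the fingers close. It gives the time, the measured TCP pose, the force, the opening and the grip force at its end, in the units of the state.
- robot.get_obs(): the state, without advancing time (a new reading comes with each control period).
- robot.camera(name): name is "scene" or "top" or "wrist"; returns a dict with "img" (384x512x3 uint8, red, green, blue), "mtx" (3x3 intrinsics, pixels), "distortion" ([k1, k2, p1, p2, k3] as OpenCV has them; the pictures are not rectified), "world_to_cam" (4x4, takes a point from world to camera coordinates). Camera axes: x right, y down, z forward; pixel columns grow to the right and rows downward; lengths in m; the calibration is good to about 2 mm. A picture is of the moment at which its call begins. There is no depth.
- robot.hand_in(): hands the job in; it is judged then, once.
Trained networks look in a picture, given as the dict that the camera call returned (one of the last four; its "shot" number tells which), for a name from the list of things; names that differ only in an ending like _2 or _b are one class to them, and where a whole thing is asked for, a point or a joint stands for the part that bears it (a point fixed in the world has none). Each returns a list of dicts, best first, with "p" (0 to 1); they miss things now and then, are a little off and sometimes report something else, mostly with a low value. They report only what shows in the picture. A call takes as long as a camera call. They do not tell look-alikes from the thing itself.
- robot.search_frame(picture, thing): "xyz" ([x, y, z] in m, in world coordinates, good to about 4 mm: the middle of the surface that is visible of it).
- robot.tip_of(picture, thing): "xyz" ([x, y, z] in m, in world coordinates, good to about 4 mm: a listed point, or the origin of a listed thing).
The state is a dict: "time": time; "q": joint angles; "joint_velocities": joint speeds; "joint_torque": joint torques, N m; "position": TCP position; "tool_rot": TCP orientation; "ft_force": force on the tool from outside, world axes, zero at the start; "moment": the same for the moment, N m; "grip_width": finger opening in m; "grip_force": force on a finger pad.
Only numpy, scipy, OpenCV 4.12 (cv2) and the standard library are available. Lean on these libraries where they do the work, as an engineer would, in place of code of your own. Each camera call takes 0.05 s, during which the arm holds its last target. There are 200 camera calls.

### The job

Tip the four brake block offcuts out of the steel scoop tray into the yellow scrap hopper and stand the empty tray back upright on the table. Then put the aluminium cover on the hopper and press it down firmly for a moment so that it sits fully down and level. Leave the stub on the turntable, the caliper, the orange chock and the brass washers where they are.

Things in the scene. Friction and masses are not known exactly. Their poses are not given: they have to be found in the camera images.
- hopper: Yellow square open-topped steel scrap hopper, fixed to the table: 170 x 170 mm outside, 130 mm high, walls and floor 6 mm, so the mouth is 158 x 158 mm. Origin: centre of its underside, on the table; z up, x and y along its sides.
- hopper_mouth (a point): Centre of the hopper's mouth, level with its rim, 130 mm above the hopper's origin; axes as the hopper's.
- tray: Steel scoop tray, 180 mm (x) by 120 mm (y), sheet 4 mm, mass about 0.35 kg empty. Side walls and the rear wall (+x end) are 38 mm high; the front end (-x) is open with no lip, for pouring. A fixed blue bridge handle spans it from side to side, above its middle. Origin: centre of its underside; z up.
- tray_grip (a point): Centre of the tray's blue handle bar, 105 mm above the tray's origin. The bar runs along the tray's y, is 12 mm thick (x), 22 mm high (z, from 94 to 116 mm) and 112 mm long between its posts; axes as the tray's.
- tray_lip (a point): Middle of the open pouring edge of the tray's floor: x = -90 mm, z = 4 mm in the tray's frame; axes as the tray's.
- cover: Square aluminium cover for the hopper: plate 166 x 166 x 4 mm, under it a black locating skirt 142 x 142 mm outside, 10 mm deep, which drops into the mouth (any quarter turn); a red grip tab on top. 0.3 kg. Origin: centre of the skirt's underside, 10 mm below the plate's underside (so 10 mm below the rim when fully down); z up, x and y along its sides.
- cover_grip (a point): Point on the cover's red grip tab, 42 mm above the cover's origin. The tab is 12 mm thick (x), 60 mm long (y) and stands on the plate's middle, from 14 to 54 mm above the origin; axes as the cover's.
- turntable: Fixed cast iron turntable, an obstacle: base 160 mm across, ribbed disc 148 mm across with its top 68 mm above the table. Origin: centre of its underside.
- stub: Dark brake block stub with a rust-brown backing, 85 x 55 x 44 mm, on the turntable's disc; leave alone. Origin: centre of its underside.
- chock: Orange plastic wheel chock model, a wedge 110 x 60 x 56 mm, tallest at its +x end, on the table; leave alone. Origin: centre of its underside.
- caliper: Steel vernier caliper lying flat, 180 mm along its x, jaws 53 mm out to -y at its -x end, up to 8 mm high; leave alone. Origin: middle of its beam, underside.
- washer0: Brass washer lying flat, 38 mm across, 4 mm thick; leave alone. Origin: centre of its underside.
- washer1: The other brass washer, same size; leave alone.
- piece0: Brake block offcut 1 of 4, dark friction material with a rust-brown steel backing below, 44 x 32 x 30 mm, 55 to 115 g, lying in the tray at the start. Origin: centre of its underside.
- piece1: Brake block offcut 2 of 4, dark friction material with a rust-brown steel backing below, 44 x 32 x 30 mm, 55 to 115 g, lying in the tray at the start. Origin: centre of its underside.
- piece2: Brake block offcut 3 of 4, dark friction material with a rust-brown steel backing below, 44 x 32 x 30 mm, 55 to 115 g, lying in the tray at the start. Origin: centre of its underside.
- piece3: Brake block offcut 4 of 4, dark friction material with a rust-brown steel backing below, 44 x 32 x 30 mm, 55 to 115 g, lying in the tray at the start. Origin: centre of its underside.
There are look-alikes about, which are no part of the job. What is shaped like the tray but green or pink is not meant.

How it is judged:
On the way, in this order (a step that is already met when the one before it is completed fails the run):
1. The tray, lifted, is being tipped at the hopper (angle between tray's own z axis and vertical above 0.35 rad and horizontal distance between tray_lip and hopper_mouth below 0.15 m and height (world z) of tray_lip above 0.11 m).
2. All four offcuts are inside the hopper (x of piece0 in the frame of hopper between -0.079 and 0.079 m and y of piece0 in the frame of hopper between -0.079 and 0.079 m and z of each of piece0, piece1, piece2, piece3 in the frame of hopper below 0.1 m and x of piece1 in the frame of hopper between -0.079 and 0.079 m and y of piece1 in the frame of hopper between -0.079 and 0.079 m and x of piece2 in the frame of hopper between -0.079 and 0.079 m and y of piece2 in the frame of hopper between -0.079 and 0.079 m and x of piece3 in the frame of hopper between -0.079 and 0.079 m and y of piece3 in the frame of hopper between -0.079 and 0.079 m), for 0.2 s.
3. The cover sits fully down on the hopper and is pressed onto it with more than about 3 N beyond its own weight (z of cover in the frame of hopper_mouth below -0.0075 m and horizontal distance between cover and hopper_mouth below 0.012 m and angle between cover's own z axis and vertical below 0.025 rad and contact force between cover and hopper above 6 N), for 0.1 s.
At the end, for the whole second after the job is handed in: All four offcuts lie in the hopper below its rim; the cover is within 2.5 mm of fully down on the hopper, 12 mm of centred and 0.025 rad of level; the tray stands upright (0.05 rad) on the table (within 6 mm of its top); all released and at rest (all of step 2 and z of cover in the frame of hopper_mouth below -0.0075 m and horizontal distance between cover and hopper_mouth below 0.012 m and angle between cover's own z axis and vertical below 0.025 rad and linear speed of each of cover, tray below 0.02 m/s and angle between tray's own z axis and vertical below 0.05 rad and height (world z) of tray below 0.006 m); the robot touches nothing.
It fails at once if the brake block stub is shifted by more than 25 mm (distance of stub from where it was at the start of the episode above 0.025 m).
It fails at once if the wheel chock is shifted by more than 25 mm (distance of chock from where it was at the start of the episode above 0.025 m).
It fails at once if the caliper is shifted by more than 25 mm (distance of caliper from where it was at the start of the episode above 0.025 m).
It fails at once if a brass washer is shifted by more than 25 mm (distance of washer0 from where it was at the start of the episode above 0.025 m).
It fails at once if a brass washer is shifted by more than 25 mm (distance of washer1 from where it was at the start of the episode above 0.025 m).
It also fails if it takes over 72 s, if anything falls off the work surface, if the arm or the gripper's body presses on something with over 40 N, if the wrist force passes 120 N, or if a joint passes its speed limit or range.

## Working session

There is one attempt and no reset: what is moved stays moved. The work goes in short steps, Python scripts to look and compute and a tool call to move; the robot and the scene stay as the last step left them, time stands still between calls to the robot, and variables do not carry over. Pictures are saved under pics/ and viewed, at most 10 in all, crops included, and the job is handed in when it is done.

Besides the shell and the picture viewer there is one more tool, called after "Emit:" as name(argument=value, ...) on one line, values as JSON. move_arm: Moves the arm, as the interface text tells. Its arguments: {"type":"object","properties":{"series":{"type":"string"},"jaw":{"type":"number"},"newtons":{"type":"number"}},"required":["series"]}

```bash
mkdir -p pics; ls
cat > h.py <<'E'
import numpy as np, cv2
from rig import robot
from scipy.spatial.transform import Rotation as R
def shot(n,save=None):
    c=robot.camera(n)
    if save: cv2.imwrite('pics/'+save,c['img'][:,:,::-1])
    return c
def px(c,P):
    T=c['world_to_cam']; P=np.atleast_2d(np.array(P,float))
    return cv2.projectPoints(P,cv2.Rodrigues(T[:3,:3])[0],T[:3,3].copy(),c['mtx'],np.array(c['distortion'],float))[0].reshape(-1,2)
def onplane(c,uv,z):
    n=cv2.undistortPoints(np.array(uv,float).reshape(-1,1,2),c['mtx'],np.array(c['distortion'],float)).reshape(-1,2)
    T=c['world_to_cam'];Rm=T[:3,:3];o=-Rm.T@T[:3,3]
    d=np.c_[n,np.ones(len(n))]@Rm
    return o+d*((z-o[2])/d[:,2])[:,None]
def rel(pos,rot):
    "shift mm and rotvec deg from current measured pose to target"
    s=robot.get_obs();r0=R.from_quat(s['tool_rot'])
    return np.round(r0.inv().apply(np.array(pos)-s['position'])*1000,1),np.round((r0.inv()*rot).as_rotvec(degrees=True),1)
E
python3 - <<'E'
from h import *
for n in ['scene','top']:
    c=shot(n,n+'0.png')
    print(n)
    for t in ['hopper','hopper_mouth','tray_grip','tray_lip','tray','cover','cover_grip','turntable','chock','caliper','washer0','piece0','stub']:
        print(t,[(round(d['p'],2),np.round(d['xyz'],3).tolist(),px(c,d['xyz'])[0].astype(int).tolist()) for d in robot.tip_of(c,t) if d['p']>.15])
im=[cv2.imread('pics/%s0.png'%n) for n in ['scene','top']]
s=robot.get_obs();print(s['position'],R.from_quat(s['tool_rot']).as_matrix().round(3))
E
```

```text
pics
scene
hopper [(0.69, [0.524, -0.342, 0.135], [192, 119]), (0.64, [0.525, -0.342, 0.001], [194, 154])]
hopper_mouth [(0.88, [0.524, -0.342, 0.134], [192, 120])]
tray_grip [(0.91, [0.516, 0.514, 0.104], [359, 279]), (0.91, [0.291, 0.31, 0.106], [373, 201]), (0.73, [0.544, 0.301, 0.104], [292, 230]), (0.19, [0.712, -0.004, 0.001], [182, 219])]
tray_lip [(0.95, [0.432, 0.546, 0.003], [391, 307]), (0.63, [0.452, 0.291, 0.006], [317, 246]), (0.58, [0.327, 0.224, 0.001], [338, 220]), (0.43, [0.739, -0.202, 0.001], [150, 189])]
tray [(0.98, [0.541, 0.304, -0.001], [291, 262]), (0.79, [0.29, 0.308, -0.0], [367, 232]), (0.72, [0.521, 0.518, -0.001], [352, 315])]
cover [(0.72, [0.492, -0.023, -0.001], [246, 195]), (0.17, [0.525, -0.343, 0.136], [191, 119])]
cover_grip [(0.84, [0.492, -0.025, 0.038], [245, 184]), (0.58, [0.526, -0.345, 0.134], [191, 120])]
turntable [(0.97, [0.741, 0.203, -0.002], [203, 266])]
chock [(0.64, [0.742, -0.199, -0.0], [149, 190]), (0.64, [0.526, -0.338, 0.001], [194, 155])]
caliper [(0.97, [0.712, -0.006, 0.0], [181, 218])]
washer0 [(0.6, [0.356, -0.134, -0.005]
[... 1107 characters left out ...]
(0.61, [0.525, -0.34, 0.132], [433, 181])]
caliper [(0.88, [0.712, 0.001, 0.002], [288, 120]), (0.67, [0.523, -0.34, -0.001], [415, 186])]
washer0 [(0.62, [0.353, 0.152, -0.001], [236, 252]), (0.49, [0.352, -0.137, 0.002], [342, 250])]
piece0 [(0.78, [0.586, 0.274, 0.007], [190, 167]), (0.68, [0.513, 0.272, -0.0], [191, 194]), (0.66, [0.576, 0.323, 0.001], [172, 172]), (0.65, [0.525, -0.338, 0.132], [432, 181]), (0.55, [0.496, 0.325, 0.004], [171, 200]), (0.29, [0.454, 0.294, 0.006], [183, 216])]
stub [(0.63, [0.745, 0.207, 0.07], [211, 104]), (0.4, [0.739, 0.205, 0.0], [214, 112])]
[ 0.15755817 -0.60480708  0.24457799] [[ 0.968  0.252  0.   ]
 [ 0.252 -0.968 -0.   ]
 [-0.     0.    -1.   ]]
```

View pics/scene0.png

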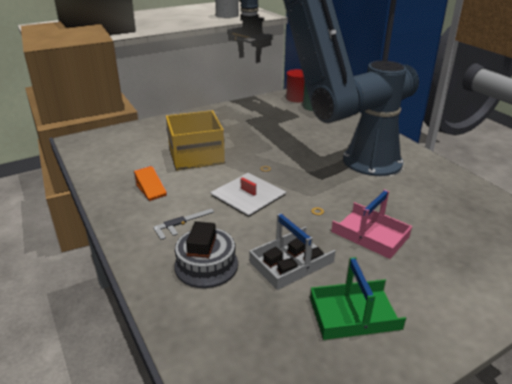

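View pics/top0.png

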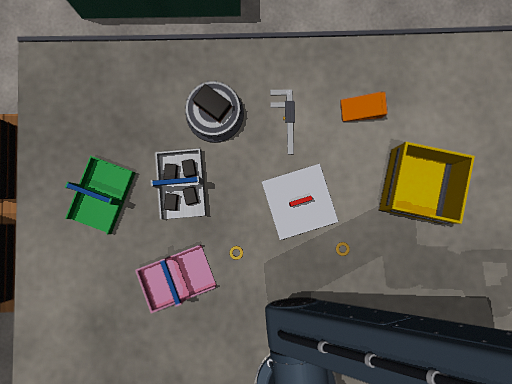

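```bash
python3 -c "
import cv2
a=cv2.imread('pics/top0.png')[125:300,60:330]
cv2.imwrite('pics/crop.png',cv2.resize(a,None,fx=2.9,fy=2.9,interpolation=cv2.INTER_CUBIC))"
```

```text
(no output)
```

View pics/crop.png

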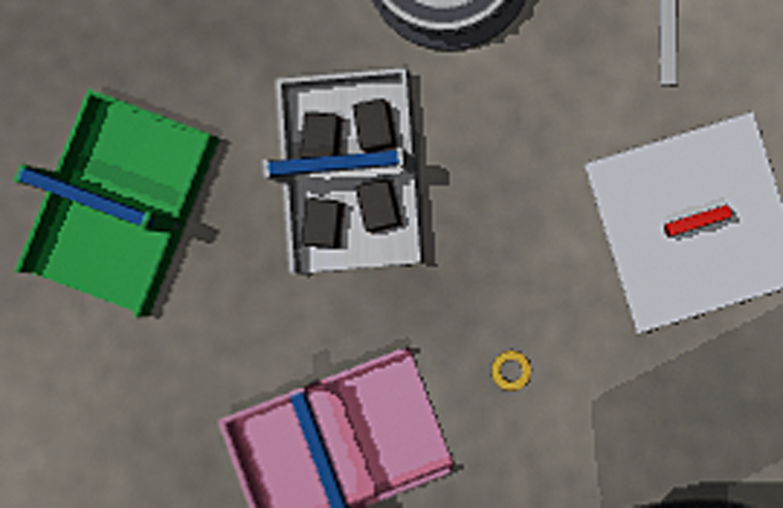

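The steel tray with the four dark offcuts is at about (181,184) in the top view. Its open end faces the image bottom (−x), and its rear wall is at the top. The green one (100,195) and the pink one (177,278) are shaped like it but have the wrong colour and are empty. The crop confirms grey steel holding four offcuts. Cover (300,201), red tab; hopper (433,181).

Next I fit the poses by outline.

```bash
cat >> h.py <<'E'
from scipy.optimize import minimize
def mask(c,name,near,r=40):
    h=cv2.cvtColor(c['img'],cv2.COLOR_RGB2HSV).astype(int);H,S,V=h[...,0],h[...,1],h[...,2]
    m={'yellow':(H>18)&(H<33)&(S>120),'blue':(H>100)&(H<120)&(S>120)&(V>60),'white':(S<40)&(V>150),'red':((H<5)|(H>174))&(S>150)}[name]
    w=np.zeros(m.shape,np.uint8);cv2.circle(w,tuple(int(v) for v in near),r,1,-1)
    m=(m&(w>0)).astype(np.uint8);n,l,s,_=cv2.connectedComponentsWithStats(m)
    k=1+np.argmax(s[1:,4]);return (l==k)
def fit(items,size,z0,x0):
    "items: (cam,mask); box size with base at z0; returns x,y,yaw,cost"
    B=np.array([[i,j,k] for i in(-.5,.5) for j in(-.5,.5) for k in(0,1)])*size
    D=[]
    for c,m in items:
        p=cv2.findContours(m.astype(np.uint8),0,1)[0];p=np.vstack(p)
        h=cv2.convexHull(p);f=np.zeros(m.shape,np.uint8);cv2.fillPoly(f,[h],255);D.append((c,f))
    def cost(v):
        P=B.copy();P[:,:2]=P[:,:2]@np.array([[np.cos(v[2]),np.sin(v[2])],[-np.sin(v[2]),np.cos(v[2])]])+v[:2];P[:,2]+=z0
        t=0
        for c,f in D:
            h=cv2.convexHull(px(c,P).astype(np.float32))
            g=np.zeros(f.shape,np.uint8);cv2.fillPoly(g,[np.round(h*16).astype(np.int32)],255,cv2.LINE_AA,4)
            t+=cv2.absdiff(f,g).sum()/f.astype(float).sum()
        return t
    b=None
    for dy in np.linspace(-.6,.6,5):
        r=minimize(cost,np.array(x0)+[0,0,dy],method='Nelder-Mead',options=dict(initial_simplex=np.array(x0)+[0,0,dy]+np.array([[0,0,0],[.01,0,0],[0,.01,0],[0,0,.15]])))
        if b is None or r.fun<b.fun:b=r
    return b.x.round(4),round(b.fun,3)
E
python3 - <<'E'
from h import *
s=shot('scene');t=shot('top')
for nm,col,size,z0,x0,P,r in [('hopper','yellow',[.17,.17,.13],0,[.525,-.34,-.2],[.525,-.34,.07],65),('plate','white',[.166,.166,.004],.010,[.489,-.023,.3],[.489,-.023,.01],50),('tab','red',[.012,.06,.040],.014,[.489,-.023,.3],[.489,-.023,.04],25),('bar','blue',[.012,.112,.022],.094,[.543,.299,.1],[.543,.299,.105],32)]:
    A=[(c,mask(c,col,px(c,P)[0],r)) for c in (s,t)]
    print(nm,[a[1].sum() for a in A],fit(A,size,z0,x0),[fit([a],size,z0,x0) for a in A])
E
```

```text
hopper [np.int64(2471), np.int64(5413)] (array([ 0.5242, -0.3394, -0.2503]), np.float64(0.085)) [(array([ 0.5236, -0.3395, -0.2563]), np.float64(0.054)), (array([ 0.5251, -0.3398, -0.2369]), np.float64(0.021))]
plate [np.int64(1385), np.int64(3530)] (array([ 0.4863, -0.023 ,  0.2821]), np.float64(0.083)) [(array([ 0.4859, -0.0235,  0.2848]), np.float64(0.045)), (array([ 0.4896, -0.0219,  0.2825]), np.float64(0.027))]
tab [np.int64(29), np.int64(96)] (array([ 0.4839, -0.031 , -0.508 ]), np.float64(5.022)) [(array([ 0.4907, -0.007 , -0.5091]), np.float64(3.38)), (array([ 0.4878, -0.0199,  0.3361]), np.float64(0.316))]
bar [np.int64(147), np.int64(196)] (array([0.5424, 0.2971, 0.0664]), np.float64(1.859)) [(array([ 0.5334,  0.2859, -0.0919]), np.float64(1.304)), (array([0.5423, 0.2985, 0.0705]), np.float64(0.306))]
```

```bash
cat >> h.py <<'E'
def rot(az,tilt=0):
    a=np.radians(az);y=np.array([np.cos(a),np.sin(a),0]);z=np.array([0,0,-1.]);
    return R.from_matrix(np.c_[np.cross(y,z),y,z])*R.from_rotvec([-tilt,0,0],degrees=True)
def chain(L):
    s=robot.get_obs();p=s['position'];r=R.from_quat(s['tool_rot'])
    for q,az,ti in L:
        q=np.array(q);r2=rot(az,ti)
        d=r.inv().apply(q-p)*1000;w=(r.inv()*r2).as_rotvec(degrees=True)
        print(q,az,ti,'->',d.round(0),w.round(1),'dist',np.linalg.norm(d).round());p,r=q,r2
E
python3 -c "
from h import *
chain([((.42,-.40,.25),-50,0),((.52,-.1,.25),-20,0),((.55,.2,.23),4.6,0),((.5425,.2988,.18),4.6,0),((.5425,.2988,.108),4.6,0)])"
```

```text
[ 0.42 -0.4   0.25] -50 0 -> [ 306. -132.   -5.] [ -0.   -0.  -25.4] dist 333.0
[ 0.52 -0.1   0.25] -20 0 -> [ 269. -166.    0.] [  0.   0. -30.] dist 316.0
[0.55 0.2  0.23] 4.6 0 -> [292. -74.  20.] [  0.    0.  -24.6] dist 302.0
[0.5425 0.2988 0.18  ] 4.6 0 -> [99.  0. 50.] [0. 0. 0.] dist 111.0
[0.5425 0.2988 0.108 ] 4.6 0 -> [ 0.  0. 72.] [0. 0. 0.] dist 72.0
```

Emit:
move_arm(series="306 -132 -5 0 0 -25.4;306 -132 -5 0 0 -25.4;306 -132 -5 0 0 -25.4;306 -132 -5 0 0 -25.4;306 -132 -5 0 0 -25.4;306 -132 -5 0 0 -25.4;306 -132 -5 0 0 -25.4;306 -132 -5 0 0 -25.4", jaw=1, newtons=60)

```text
time: 2.17
position: [0.4218, -0.3985, 0.2498]
tool_rot: [0.94, 0.342, 0.0, 0.0]
ft_force: [0.5, -0.7, -0.1]
grip_width: 0.0871
grip_force: 0.0
```

Emit:
move_arm(series="269 -166 0 0 0 -30;269 -166 0 0 0 -30;269 -166 0 0 0 -30;269 -166 0 0 0 -30;269 -166 0 0 0 -30;269 -166 0 0 0 -30;269 -166 0 0 0 -30;269 -166 0 0 0 -30")

```text
time: 2.83
position: [0.5202, -0.096, 0.2498]
tool_rot: [0.819, 0.575, 0.001, -0.0]
ft_force: [-0.2, 0.3, 0.6]
grip_width: 0.087
grip_force: 0.0
```

Emit:
move_arm(series="292 -74 20 0 0 -24.6;292 -74 20 0 0 -24.6;292 -74 20 0 0 -24.6;292 -74 20 0 0 -24.6;292 -74 20 0 0 -24.6;292 -74 20 0 0 -24.6;292 -74 20 0 0 -24.6;292 -74 20 0 0 -24.6")

```text
time: 3.5
position: [0.55, 0.2056, 0.2294]
tool_rot: [0.676, 0.736, 0.001, -0.001]
ft_force: [0.0, -0.2, -0.8]
grip_width: 0.0871
grip_force: 0.0
```

```bash
python3 -c "
from h import *
chain([((.5425,.2988,.18),4.6,0)])
c=shot('wrist')
for t in ['tray_grip','tray_lip','tray']:
  print(t,[(round(d['p'],2),np.round(d['xyz'],3).tolist()) for d in robot.tip_of(c,t)])
"
```

```text
[0.5425 0.2988 0.18  ] 4.6 0 -> [93.  0. 50.] [ 0.1 -0.2  0.3] dist 106.0
tray_grip [(0.79, [0.539, 0.295, 0.104]), (0.33, [0.507, 0.275, 0.001])]
tray_lip [(0.66, [0.454, 0.29, 0.003]), (0.59, [0.323, 0.229, 0.006])]
tray [(0.56, [0.542, 0.296, -0.002]), (0.56, [0.295, 0.31, -0.002]), (0.33, [0.735, 0.202, 0.001])]
```

Emit:
move_arm(series="50 0 25 0 0 0;97 -2 50 0 0 0;97 -2 75 0 0 0;97 -2 100 0 0 0;97 -2 115 0 0 0;97 -2 122 0 0 0;97 -2 122 0 0 0;97 -2 122 0 0 0")

```text
time: 4.37
position: [0.5413, 0.2949, 0.1081]
tool_rot: [0.679, 0.734, 0.0, 0.0]
ft_force: [-0.3, 0.1, 1.3]
grip_width: 0.0868
grip_force: 0.0
```

Emit:
move_arm(series="0 0 0 0 0 0;0 0 0 0 0 0;0 0 0 0 0 0;0 0 0 0 0 0;0 0 0 0 0 0;0 0 0 0 0 0", jaw=0, newtons=60)

```text
time: 4.87
position: [0.5404, 0.2965, 0.1079]
tool_rot: [0.678, 0.735, 0.0, 0.0]
ft_force: [-0.6, -0.8, -0.7]
grip_width: 0.0547
grip_force: 0.0
```

```bash
python3 -c "
from h import *
s=robot.get_obs();print(s['position'],s['grip_width'],s['grip_force'],s['ft_force'])
c=shot('top','g.png')
chain([((.541,.298,.30),4.6,0),((.53,.09,.30),0,0),((.53,-.12,.3),-6,0),((.53,-.33,.3),-13.8,0)])
"
```

```text
[0.54043551 0.29646686 0.10792795] 0.05470689503138252 0.0 [-0.57303832 -0.75050345 -0.66885827]
[0.541 0.298 0.3  ] 4.6 0 -> [   1.    1. -192.] [ 0. -0.  0.] dist 192.0
[0.53 0.09 0.3 ] 0 0 -> [-206.  -28.    0.] [0.  0.  4.6] dist 208.0
[ 0.53 -0.12  0.3 ] -6 0 -> [-210.    0.    0.] [0. 0. 6.] dist 210.0
[ 0.53 -0.33  0.3 ] -13.8 0 -> [-209.   22.    0.] [0.  0.  7.8] dist 210.0
```

Emit:
move_arm(series="0 0 0 0 0 0;0 0 0 0 0 0;0 0 0 0 0 0;0 0 0 0 0 0;0 0 0 0 0 0;0 0 0 0 0 0;0 0 0 0 0 0;0 0 0 0 0 0")

```text
time: 5.58
position: [0.5409, 0.2965, 0.1076]
tool_rot: [0.678, 0.735, 0.001, 0.0]
ft_force: [2.4, -0.3, -1.3]
grip_width: 0.0111
grip_force: 60.0
```

Emit:
move_arm(series="0 0 0 0 0 0;0 0 0 0 0 0;0 0 0 0 0 0;0 0 0 0 0 0")

```text
time: 5.92
position: [0.5407, 0.2965, 0.1076]
tool_rot: [0.678, 0.735, 0.0, 0.0]
ft_force: [2.6, 0.3, -1.7]
grip_width: 0.0113
grip_force: 60.0
```

Emit:
move_arm(series="0 0 -3 0 0 0;0 0 -10 0 0 0;0 0 -22 0 0 0;0 0 -38 0 0 0;0 0 -58 0 0 0;0 0 -80 0 0 0;0 0 -102 0 0 0;0 0 -124 0 0 0")

```text
time: 6.58
position: [0.539, 0.2961, 0.2328]
tool_rot: [0.678, 0.735, -0.001, -0.001]
ft_force: [-0.6, 0.5, -6.7]
grip_width: 0.0112
grip_force: 60.0
```

Emit:
move_arm(series="0 0 -20 0 0 0;0 0 -36 0 0 0;-3 0 -48 0 0 0;-10 -2 -56 0 0 0;-22 -4 -62 0 0 0.5;-40 -6 -66 0 0 1;-60 -9 -68 0 0 1.5;-82 -12 -68 0 0 2")

```text
time: 7.25
position: [0.5338, 0.2121, 0.2992]
tool_rot: [0.691, 0.723, -0.001, -0.0]
ft_force: [0.4, -0.1, -7.0]
grip_width: 0.0112
grip_force: 60.0
```

```bash
python3 -c "
from h import *
s=robot.get_obs();print(s['position'],s['grip_width'],s['grip_force'],s['ft_force'])
c=shot('scene','lift.png')
chain([((.53,.04,.30),-2,0),((.53,-.12,.3),-6,0)])
"
```

```text
[0.53384735 0.21205164 0.29923664] 0.011235684401628625 59.98036723583937 [ 0.35022554 -0.08518279 -6.99185697]
[0.53 0.04 0.3 ] -2 0 -> [-167.  -10.    0.] [-0.2  0.4  4.5] dist 167.0
[ 0.53 -0.12  0.3 ] -6 0 -> [-160.    6.    0.] [0. 0. 4.] dist 160.0
```

View pics/lift.png

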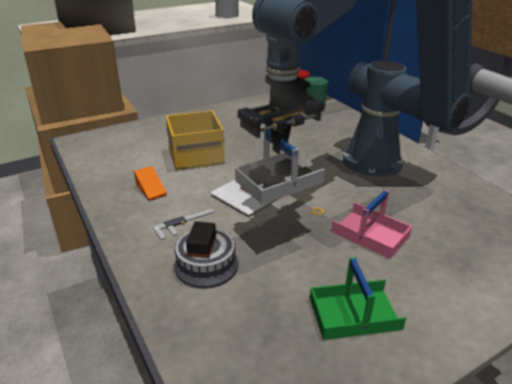

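```bash
cat >> h.py <<'E'
H=np.array([.5247,-.3397]);AZ=-13.8
def pour(th,lx=.035,lz=.155):
    c,s=np.cos(np.radians(th)),np.sin(np.radians(th));u=np.array([np.cos(np.radians(AZ)),np.sin(np.radians(AZ))])
    return (*(H+u*(lx+.09*c-.104*s)),lz+.09*s+.104*c),AZ,th
def rows(L,p0=None):
    "rows for one call, from current pose (or a given p0)"
    s=robot.get_obs();p,r=s['position'],R.from_quat(s['tool_rot'])
    if p0:p,r=np.array(p0[0]),rot(*p0[1:])
    for q,az,ti in L:
        print(*(r.inv().apply(np.array(q)-p)*1000).round(1),*(r.inv()*rot(az,ti)).as_rotvec(degrees=True).round(1),sep=' ',end=';\n')
E
python3 -c "
from h import *
A=((.57,.0,.3),-4,0);B=((.62,-.19,.3),-9,0);C=pour(0,lz=.195)
chain([A,B,C])
print();rows([pour(t) for t in (3,7,12,17,22,27,32,37)],C)
print();rows([pour(t) for t in (41,45,49,53,56,58,60,60)],pour(37))
"
```

```text
[0.57 0.   0.3 ] -4 0 -> [-208.   28.    0.] [-0.2  0.4  6.5] dist 210.0
[ 0.62 -0.19  0.3 ] -9 0 -> [-186.   63.    0.] [0. 0. 5.] dist 196.0
[ 0.64609178 -0.36951668  0.299     ] -13.8 0 -> [-173.   54.    1.] [0.  0.  4.8] dist 181.0

-0.0 -5.6 35.4 -3.0 -0.0 0.0;
0.0 -13.3 29.8 -7.0 0.0 0.0;
-0.0 -23.6 23.6 -12.0 0.0 0.0;
-0.0 -34.3 18.2 -17.0 0.0 -0.0;
-0.0 -45.5 13.9 -22.0 -0.0 0.0;
-0.0 -57.0 10.5 -27.0 0.0 0.0;
-0.0 -68.8 8.1 -32.0 0.0 0.0;
-0.0 -80.7 6.8 -37.0 0.0 0.0;

-0.0 -7.5 -6.0 -4.0 0.0 0.0;
0.0 -15.3 -11.5 -8.0 -0.0 0.0;
0.0 -23.6 -16.4 -12.0 0.0 -0.0;
0.0 -32.2 -20.8 -16.0 -0.0 0.0;
0.0 -38.8 -23.6 -19.0 0.0 0.0;
0.0 -43.2 -25.3 -21.0 0.0 0.0;
0.0 -47.8 -26.9 -23.0 -0.0 0.0;
0.0 -47.8 -26.9 -23.0 -0.0 0.0;
```

Emit:
move_arm(series="-26 3 0 0 0 0.8;-52 7 0 0 0 1.6;-78 10 0 0 0 2.4;-104 14 0 0 0 3.2;-130 17 0 0 0 4;-156 21 0 0 0 4.9;-182 24 0 0 0 5.7;-208 28 0 0 0 6.5")

```text
time: 7.97
position: [0.5706, 0.0051, 0.2986]
tool_rot: [0.731, 0.682, -0.001, -0.001]
ft_force: [0.7, 0.1, -6.8]
grip_width: 0.0114
grip_force: 60.0
```

Emit:
move_arm(series="-23 8 0 0 0 0.6;-46 16 0 0 0 1.2;-70 24 0 0 0 1.8;-93 32 0 0 0 2.5;-116 40 0 0 0 3.1;-140 47 0 0 0 3.7;-163 55 0 0 0 4.4;-186 63 0 0 0 5")

```text
time: 8.63
position: [0.6209, -0.1844, 0.2982]
tool_rot: [0.76, 0.649, -0.001, -0.002]
ft_force: [0.0, -0.3, -6.2]
grip_width: 0.0113
grip_force: 60.0
```

```bash
python3 -c "
from h import *
s=robot.get_obs();print(s['position'],s['grip_width'],s['ft_force'])
chain([pour(0,lz=.165)])
"
```

```text
[ 0.62086408 -0.18443674  0.29818126] 0.011342656542471971 [ 0.00874874 -0.33835132 -6.20084128]
[ 0.64609178 -0.36951668  0.269     ] -13.8 0 -> [-179.   54.   29.] [-0.2 -0.   4.8] dist 189.0
```

Emit:
move_arm(series="-23 7 0 0 0 0.6;-46 15 2 0 0 1.3;-70 22 5 0 0 2;-93 29 10 0 0 2.7;-116 36 16 0 0 3.4;-139 43 22 0 0 4;-159 49 27 0 0 4.5;-173 54 30 0 0 4.8")

```text
time: 9.3
position: [0.6467, -0.3649, 0.2667]
tool_rot: [0.787, 0.617, -0.002, -0.002]
ft_force: [-0.7, -0.1, -6.7]
grip_width: 0.0112
grip_force: 60.0
```

Emit:
move_arm(series="0 0 0 0 0 0;0 0 0 0 0 0;0 0 0 0 0 0")

```text
time: 9.55
position: [0.6478, -0.3614, 0.2682]
tool_rot: [0.787, 0.617, -0.0, -0.002]
ft_force: [-0.5, -0.7, -6.1]
grip_width: 0.0114
grip_force: 60.0
```

```bash
python3 -c "
from h import *
s=robot.get_obs();print(s['position'],s['grip_width'],s['ft_force'])
chain([pour(0,lz=.165)])
c=shot('top','pre.png')
for t in ['tray_lip','hopper_mouth','piece0']: print(t,[(round(d['p'],2),np.round(d['xyz'],3).tolist()) for d in robot.tip_of(c,t)])
P=pour(0,lz=.165);rows([pour(t) for t in (3,7,12,17,22,27,32,37)],P)
"
```

```text
[ 0.64780055 -0.36143557  0.26817382] 0.011428640259065155 [-0.47230448 -0.71713742 -6.06536644]
[ 0.64609178 -0.36951668  0.269     ] -13.8 0 -> [-8.  0. -1.] [-0.2 -0.1  0.1] dist 8.0
tray_lip [(0.8, [0.43, 0.553, 0.006]), (0.61, [0.56, -0.336, 0.164]), (0.56, [0.321, 0.228, 0.004]), (0.38, [0.61, -0.313, 0.166]), (0.21, [0.682, -0.398, 0.164])]
hopper_mouth [(0.65, [0.526, -0.339, 0.129])]
piece0 [(0.73, [0.524, -0.343, 0.0]), (0.71, [0.61, -0.375, 0.161]), (0.64, [0.681, -0.399, 0.166]), (0.57, [0.608, -0.31, 0.167]), (0.52, [0.689, -0.336, 0.166])]
-0.0 -5.6 5.4 -3.0 -0.0 0.0;
0.0 -13.3 -0.2 -7.0 0.0 0.0;
-0.0 -23.6 -6.4 -12.0 0.0 0.0;
-0.0 -34.3 -11.8 -17.0 0.0 -0.0;
-0.0 -45.5 -16.1 -22.0 -0.0 0.0;
-0.0 -57.0 -19.5 -27.0 0.0 0.0;
-0.0 -68.8 -21.9 -32.0 0.0 0.0;
-0.0 -80.7 -23.2 -37.0 0.0 0.0;
```

View pics/pre.png

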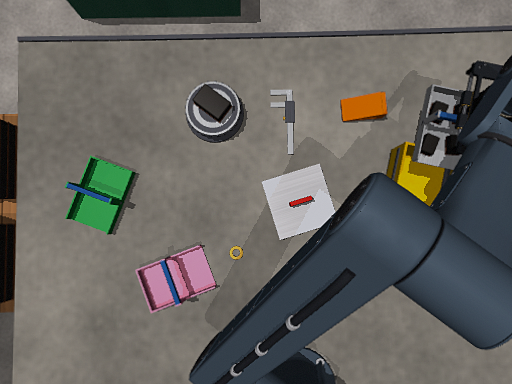

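The tray's lip shows at the hopper's near edge, around (430,165). It is level and the offcuts are still aboard. The lip needs to go 8 mm to the right, so I add that while tilting.

Emit:
move_arm(series="-3 -5.6 5 -3 0 0;-6 -13 0 -7 0 0;-8 -23.6 -6 -12 0 0;-8 -34 -12 -17 0 0;-8 -45.5 -16 -22 0 0;-8 -57 -19.5 -27 0 0;-8 -69 -22 -32 0 0;-8 -81 -23 -37 0 0")

```text
time: 10.42
position: [0.5689, -0.3489, 0.2938]
tool_rot: [0.745, 0.588, 0.194, 0.247]
ft_force: [1.2, 2.2, -5.7]
grip_width: 0.0116
grip_force: 60.1
```

```bash
python3 -c "
from h import *
s=robot.get_obs();print(s['position'],s['grip_width'],s['ft_force'],rot(AZ,37).as_quat(),s['tool_rot'])
chain([pour(37)])
c=shot('top')
for t in ['tray_lip','piece0']: print(t,[(round(d['p'],2),np.round(d['xyz'],3).tolist()) for d in robot.tip_of(c,t)])
"
```

```text
[ 0.56888073 -0.34893497  0.29378213] 0.011584884008828589 [ 1.17443023  2.1514231  -5.74552058] [0.7462691  0.58514972 0.19578836 0.24969815] [0.74529468 0.58794643 0.19428728 0.24719888]
[ 0.56771002 -0.35026427  0.29222145] -13.8 37 -> [-2. -2.  1.] [-0.3 -0.1  0.3] dist 2.0
tray_lip [(0.8, [0.557, -0.34, 0.161]), (0.65, [0.43, 0.551, 0.005]), (0.64, [0.321, 0.228, 0.002]), (0.26, [0.585, -0.314, 0.173])]
piece0 [(0.91, [0.649, -0.338, 0.22]), (0.73, [0.586, -0.313, 0.174]), (0.58, [0.583, -0.375, 0.174]), (0.47, [0.642, -0.395, 0.224])]
```

Emit:
move_arm(series="0 -7.5 -6 -4 0 0;0 -15 -11.5 -8 0 0;0 -23.6 -16.4 -12 0 0;0 -32 -21 -16 0 0;0 -39 -23.6 -19 0 0;0 -43 -25 -21 0 0;0 -48 -27 -23 0 0;0 -48 -27 -23 0 0")

```text
time: 11.23
position: [0.5167, -0.3388, 0.2844]
tool_rot: [0.683, 0.537, 0.306, 0.389]
ft_force: [-0.2, 0.5, -4.2]
grip_width: 0.0114
grip_force: 60.1
```

```bash
python3 -c "
from h import *
s=robot.get_obs();print(s['position'],s['grip_width'],s['ft_force'])
chain([pour(60),pour(72)])
c=shot('top','p60.png')
for t in ['tray_lip','piece0']: print(t,[(round(d['p'],2),np.round(d['xyz'],3).tolist()) for d in robot.tip_of(c,t)])
"
```

```text
[ 0.51668022 -0.33877384  0.28438063] 0.011358175301807388 [-0.23883434  0.50125741 -4.17853774]
[ 0.51492394 -0.33729877  0.28494229] -13.8 60 -> [ 1. -1. -2.] [-0.7 -0.1  0. ] dist 2.0
[ 0.48964366 -0.33108934  0.27273285] -13.8 72 -> [  0. -24. -16.] [-12.   0.   0.] dist 29.0
tray_lip [(0.94, [0.322, 0.229, 0.005]), (0.76, [0.558, -0.34, 0.155]), (0.72, [0.43, 0.552, 0.005])]
piece0 [(0.6, [0.515, -0.385, 0.009]), (0.57, [0.477, -0.364, 0.025]), (0.55, [0.502, -0.323, 0.022]), (0.46, [0.514, -0.286, 0.029])]
```

All four are seen in the hopper. I return the tray now.

```bash
python3 -c "
from h import *
rows([pour(t,lz=z) for t,z in ((60,.158),(57,.165),(52,.175),(46,.185),(40,.19),(33,.2),(26,.2),(19,.2))],pour(60))
print();rows([pour(t,lz=z) for t,z in ((12,.2),(6,.2),(2,.2),(0,.2))],pour(19,lz=.2))
print(pour(0,lz=.2))
"
```

```text
0.0 2.6 -1.5 0.0 0.0 0.0;
0.0 14.0 -0.1 3.0 0.0 -0.0;
0.0 30.9 3.5 8.0 0.0 -0.0;
0.0 48.5 9.9 14.0 0.0 0.0;
-0.0 60.5 19.6 20.0 0.0 -0.0;
0.0 76.4 29.7 27.0 0.0 -0.0;
0.0 81.7 45.6 34.0 0.0 0.0;
0.0 85.1 62.1 41.0 0.0 0.0;

-0.0 12.0 11.7 7.0 0.0 0.0;
-0.0 21.1 22.9 13.0 -0.0 -0.0;
-0.0 26.5 30.9 17.0 -0.0 -0.0;
0.0 29.0 35.0 19.0 0.0 -0.0;
((np.float64(0.6460917849887046), np.float64(-0.3695166821973226), np.float64(0.304)), -13.8, 0)
```

Emit:
move_arm(series="0 2.6 -1.5 0 0 0;0 14 0 3 0 0;0 31 3.5 8 0 0;0 48.5 10 14 0 0;0 60.5 19.6 20 0 0;0 76 30 27 0 0;0 82 45.6 34 0 0;0 85 62 41 0 0")

```text
time: 12.05
position: [0.5979, -0.3516, 0.3292]
tool_rot: [0.732, 0.594, 0.224, 0.247]
ft_force: [0.8, 1.3, -3.9]
grip_width: 0.0114
grip_force: 60.1
```

Emit:
move_arm(series="0 12 11.7 7 0 0;0 21 23 13 0 0;0 26.5 31 17 0 0;0 29 35 19 0 0;0 29 35 19 0 0;0 29 35 19 0 0")

```text
time: 12.55
position: [0.6416, -0.3597, 0.3179]
tool_rot: [0.763, 0.623, 0.124, 0.123]
ft_force: [-0.8, 0.3, -4.3]
grip_width: 0.0115
grip_force: 60.0
```

```bash
python3 -c "
from h import *
s=robot.get_obs();print(s['position'],s['grip_width'],s['ft_force'])
chain([((.62,-.14,.304),-9,0),((.57,.10,.3),0,0),((.541,.298,.24),4.6,0),((.541,.298,.112),4.6,0)])
c=shot('scene')
for t in ['tray_lip','tray_grip','piece0']: print(t,[(round(d['p'],2),np.round(d['xyz'],3).tolist()) for d in robot.tip_of(c,t)])
"
```

```text
[ 0.64158015 -0.35968644  0.31792815] 0.011529807377702372 [-0.83141642  0.30163305 -4.31302704]
[ 0.62  -0.14   0.304] -9 0 -> [211. -67.  -2.] [20.  -1.6 -2.5] dist 221.0
[0.57 0.1  0.3 ] 0 0 -> [229. -87.   4.] [ 0.  0. -9.] dist 245.0
[0.541 0.298 0.24 ] 4.6 0 -> [198. -29.  60.] [ 0.   0.  -4.6] dist 209.0
[0.541 0.298 0.112] 4.6 0 -> [  0.   0. 128.] [0. 0. 0.] dist 128.0
tray_lip [(0.83, [0.596, -0.342, 0.193]), (0.57, [0.43, 0.545, 0.004])]
tray_grip [(0.9, [0.292, 0.311, 0.103]), (0.77, [0.643, -0.359, 0.318]), (0.62, [0.676, -0.357, 0.214])]
piece0 []
```

Emit:
move_arm(series="15 0 0 5 0 -0.5;40 0 0 10 -0.5 -1;70 -8 0 15 -1 -1.5;102 -20 0 20 -1.6 -2.5;134 -35 0 20 -1.6 -2.5;164 -47 -2 20 -1.6 -2.5;190 -57 -2 20 -1.6 -2.5;211 -67 -2 20 -1.6 -2.5")

```text
time: 13.42
position: [0.619, -0.1383, 0.3043]
tool_rot: [0.761, 0.649, 0.002, 0.0]
ft_force: [0.5, -0.1, -3.1]
grip_width: 0.0112
grip_force: 60.0
```

Emit:
move_arm(series="0 0 0 0 0 0;0 0 0 0 0 0")

```text
time: 13.58
position: [0.6189, -0.1394, 0.3044]
tool_rot: [0.76, 0.65, 0.001, 0.0]
ft_force: [0.1, -1.0, -3.9]
grip_width: 0.0114
grip_force: 60.0
```

```bash
python3 -c "
from h import *
s=robot.get_obs();print(s['position'],s['grip_width'],s['ft_force'])
chain([((.57,.10,.3),0,0),((.541,.298,.24),4.6,0),((.541,.298,.114),4.6,0)])
c=shot('top')
for t in ['tray_lip','tray_grip','tray','piece0']: print(t,[(round(d['p'],2),np.round(d['xyz'],3).tolist()) for d in robot.tip_of(c,t)])
"
```

```text
[ 0.61893847 -0.13936945  0.3044374 ] 0.011406317065237797 [ 0.12796495 -0.96817841 -3.879361  ]
[0.57 0.1  0.3 ] 0 0 -> [229. -86.   5.] [ 0.1 -0.1 -9. ] dist 244.0
[0.541 0.298 0.24 ] 4.6 0 -> [198. -29.  60.] [ 0.   0.  -4.6] dist 209.0
[0.541 0.298 0.114] 4.6 0 -> [  0.   0. 126.] [0. 0. 0.] dist 126.0
tray_lip [(0.86, [0.529, -0.119, 0.202]), (0.83, [0.434, 0.55, 0.005]), (0.72, [0.321, 0.227, 0.002])]
tray_grip [(0.95, [0.623, -0.135, 0.306]), (0.72, [0.292, 0.312, 0.105]), (0.65, [0.517, 0.511, 0.109])]
tray [(0.89, [0.518, 0.51, -0.002]), (0.89, [0.29, 0.311, -0.001]), (0.77, [0.618, -0.136, 0.199])]
piece0 [(0.73, [0.479, -0.366, 0.026]), (0.56, [0.514, -0.386, 0.007])]
```

Level and held square in the grip; on to the original spot.

Emit:
move_arm(series="20 -8 0 0 0 -1;50 -19 0 0 0 -2;82 -31 1 0 0 -3.2;114 -43 2 0 0 -4.5;146 -55 3 0 0 -5.7;176 -66 4 0 0 -7;204 -77 5 0 0 -8;229 -86 5 0 0 -9")

```text
time: 14.5
position: [0.5703, 0.1001, 0.299]
tool_rot: [0.708, 0.707, 0.001, -0.0]
ft_force: [0.4, 0.4, -4.3]
grip_width: 0.0113
grip_force: 60.0
```

Emit:
move_arm(series="25 -4 5 0 0 -0.6;54 -8 12 0 0 -1.2;84 -12 21 0 0 -1.8;114 -17 32 0 0 -2.6;142 -21 43 0 0 -3.2;168 -25 52 0 0 -3.8;188 -28 58 0 0 -4.4;198 -29 60 0 0 -4.6")

```text
time: 15.17
position: [0.5413, 0.299, 0.2378]
tool_rot: [0.678, 0.735, 0.0, -0.001]
ft_force: [-0.2, -0.5, -3.3]
grip_width: 0.0114
grip_force: 60.0
```

Emit:
move_arm(series="0 0 12 0 0 0;0 0 32 0 0 0;0 0 54 0 0 0;0 0 76 0 0 0;0 0 96 0 0 0;0 0 112 0 0 0;0 0 121 0 0 0;0 0 126 0 0 0")

```text
time: 15.83
position: [0.5424, 0.2962, 0.112]
tool_rot: [0.679, 0.734, -0.0, -0.0]
ft_force: [0.1, 0.2, -3.9]
grip_width: 0.0114
grip_force: 60.0
```

```bash
python3 -c "
from h import *
s=robot.get_obs();print(s['position'],s['grip_width'],s['ft_force'])
chain([((.541,.298,.108),4.6,0)])
c=shot('scene','low.png')
"
```

```text
[0.54241481 0.29615749 0.11197762] 0.011365990096228826 [ 0.08402074  0.2158462  -3.91911241]
[0.541 0.298 0.108] 4.6 0 -> [ 2. -1.  4.] [-0.  -0.  -0.1] dist 5.0
```

View pics/low.png

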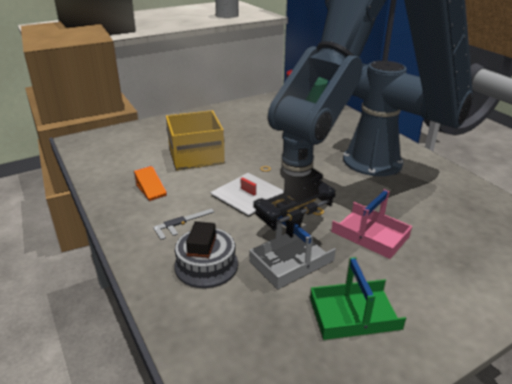

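The empty tray (290,255) hangs level, just above its old spot. I lower it until I feel contact.

Emit:
move_arm(series="0 0 2 0 0 0;0 0 3 0 0 0;0 0 4 0 0 0;0 0 5 0 0 0;0 0 5 0 0 0;0 0 5 0 0 0")

```text
time: 16.38
position: [0.5422, 0.2974, 0.1086]
tool_rot: [0.678, 0.735, 0.001, 0.0]
ft_force: [-0.7, -0.5, -3.2]
grip_width: 0.0115
grip_force: 60.0
```

Emit:
move_arm(series="0 0 0.5 0 0 0;0 0 0.5 0 0 0;0 0 0.5 0 0 0")

```text
time: 16.63
position: [0.5422, 0.2974, 0.108]
tool_rot: [0.679, 0.735, 0.001, 0.0]
ft_force: [-0.0, 0.6, -1.8]
grip_width: 0.0116
grip_force: 60.0
```

Emit:
move_arm(series="0 0 0.7 0 0 0;0 0 0.7 0 0 0;0 0 0.7 0 0 0;0 0 0.7 0 0 0")

```text
time: 16.97
position: [0.5422, 0.2978, 0.1078]
tool_rot: [0.679, 0.735, 0.001, -0.0]
ft_force: [-3.0, 3.6, 5.0]
grip_width: 0.0116
grip_force: 60.0
```

Emit:
move_arm(series="0 0 0 0 0 0;0 0 0 0 0 0;0 0 0 0 0 0;0 0 0 0 0 0;0 0 0 0 0 0;0 0 0 0 0 0;0 0 0 0 0 0;0 0 0 0 0 0", jaw=1)

```text
time: 17.63
position: [0.5421, 0.2971, 0.1069]
tool_rot: [0.679, 0.735, 0.0, 0.0]
ft_force: [-0.8, 0.1, 0.0]
grip_width: 0.0569
grip_force: 0.0
```

Emit:
move_arm(series="0 0 -5 0 0 0;0 0 -20 0 0 0;0 0 -45 0 0 0;0 0 -75 0 0 0;0 0 -105 0 0 0;0 0 -130 0 0 0;0 0 -140 0 0 0;0 0 -140 0 0 0")

```text
time: 18.3
position: [0.5435, 0.2977, 0.2503]
tool_rot: [0.678, 0.735, 0.004, 0.002]
ft_force: [1.8, 0.2, -0.6]
grip_width: 0.0869
grip_force: 0.0
```

```bash
python3 -c "
from h import *
s=robot.get_obs();print(s['position'],s['grip_width'],s['ft_force'],s['q'])
c=shot('top')
for t in ['tray_lip','tray_grip','tray','cover','cover_grip']: print(t,[(round(d['p'],2),np.round(d['xyz'],3).tolist()) for d in robot.tip_of(c,t)])
az=np.degrees(.283)
chain([((.51,.10,.22),az,0),((.489,-.0225,.12),az,0),((.489,-.0225,.047),az,0)])
"
```

```text
[0.54352701 0.2977496  0.25032651] 0.08691621288251485 [ 1.75987146  0.1773704  -0.62610095] [3.20850008e-01 5.11109369e-01 1.44600287e+00 5.38130708e-04
 1.17660679e+00 2.41187186e-01]
tray_lip [(0.86, [0.451, 0.295, 0.008]), (0.85, [0.428, 0.551, 0.004]), (0.56, [0.322, 0.228, 0.007]), (0.55, [0.738, 0.206, -0.005])]
tray_grip [(0.84, [0.517, 0.513, 0.107]), (0.66, [0.543, 0.303, 0.107])]
tray [(0.98, [0.518, 0.513, -0.002]), (0.69, [0.542, 0.302, -0.002]), (0.68, [0.29, 0.312, -0.0]), (0.27, [0.452, 0.295, 0.005])]
cover [(0.63, [0.491, -0.025, -0.002])]
cover_grip [(0.85, [0.488, -0.025, 0.04]), (0.27, [0.542, 0.3, -0.001])]
[0.51 0.1  0.22] 16.214705602202297 0 -> [-194.  -46.   25.] [ -0.2  -0.  -11.7] dist 201.0
[ 0.489  -0.0225  0.12  ] 16.214705602202297 0 -> [-112.  -54.  100.] [0. 0. 0.] dist 160.0
[ 0.489  -0.0225  0.047 ] 16.214705602202297 0 -> [ 0.  0. 73.] [0. 0. 0.] dist 73.0
```

Emit:
move_arm(series="-40 -9 5 0 0 -3;-80 -18 10 0 0 -6;-120 -28 15 0 0 -9;-160 -37 20 0 0 -11.7;-194 -46 25 0 0 -11.7;-194 -46 25 0 0 -11.7", jaw=0.5)

```text
time: 19.1
position: [0.5091, 0.0949, 0.2197]
tool_rot: [0.602, 0.798, -0.002, -0.002]
ft_force: [0.0, 0.9, 0.1]
grip_width: 0.0546
grip_force: 0.0
```

Emit:
move_arm(series="-28 -14 25 0 0 0;-56 -27 50 0 0 0;-84 -41 75 0 0 0;-112 -54 100 0 0 0;-112 -54 100 0 0 0;-112 -54 100 0 0 0;-112 -54 100 0 0 0")

```text
time: 19.68
position: [0.4911, -0.022, 0.1213]
tool_rot: [0.6, 0.8, 0.001, -0.001]
ft_force: [-0.6, 0.4, -0.7]
grip_width: 0.0435
grip_force: 0.0
```

```bash
python3 -c "
from h import *
s=robot.get_obs();print(s['position'],s['grip_width'],s['ft_force'])
c=shot('wrist','w.png')
print(px(c,[[.489,-.0225,.054]]))
az=np.degrees(.283);chain([((.489,-.0225,.046),az,0)])
for t in ['cover_grip','cover']: print(t,[(round(d['p'],2),np.round(d['xyz'],3).tolist()) for d in robot.tip_of(c,t)])
"
```

```text
[ 0.49114648 -0.02201579  0.12128487] 0.043508885308322254 [-0.610093    0.44878363 -0.74853316]
[[254.363184   206.90488334]]
[ 0.489  -0.0225  0.046 ] 16.214705602202297 0 -> [-0. -3. 76.] [ 0.1 -0.   0.1] dist 76.0
cover_grip [(0.86, [0.49, -0.022, 0.041])]
cover [(0.96, [0.492, -0.02, -0.001])]
```

View pics/w.png

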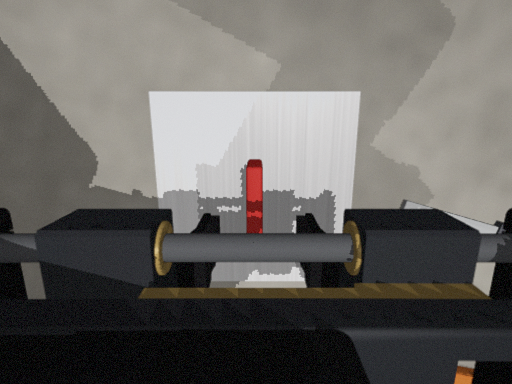

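The red tab (255,195) sits centred between the fingers (205 / 308), and the cover is square to the tool.

Emit:
move_arm(series="0 -1 20 0 0 0;0 -1 42 0 0 0;0 -1 60 0 0 0;0 -1 70 0 0 0;0 -1 75 0 0 0;0 -1 75 0 0 0")

```text
time: 20.33
position: [0.4901, -0.022, 0.0463]
tool_rot: [0.6, 0.8, 0.0, -0.0]
ft_force: [-0.6, 0.8, 0.4]
grip_width: 0.0435
grip_force: 0.0
```

Emit:
move_arm(series="0 0 0 0 0 0;0 0 0 0 0 0;0 0 0 0 0 0;0 0 0 0 0 0;0 0 0 0 0 0;0 0 0 0 0 0;0 0 0 0 0 0;0 0 0 0 0 0", jaw=0, newtons=50)

```text
time: 21.0
position: [0.49, -0.0227, 0.047]
tool_rot: [0.6, 0.8, 0.0, 0.0]
ft_force: [-2.0, 0.2, 4.8]
grip_width: 0.0117
grip_force: 50.0
```

Emit:
move_arm(series="0 0 -3 0 0 0;0 0 -15 0 0 0;0 0 -35 0 0 0;0 0 -60 0 0 0;0 0 -90 0 0 0;0 0 -120 0 0 0;0 0 -150 0 0 0;0 0 -175 0 0 0")

```text
time: 21.67
position: [0.4897, -0.0226, 0.2233]
tool_rot: [0.6, 0.8, 0.001, 0.0]
ft_force: [0.3, -0.1, -3.3]
grip_width: 0.0118
grip_force: 50.0
```

```bash
python3 -c "
from h import *
s=robot.get_obs();print(s['position'],s['grip_width'],s['ft_force'])
chain([((.52,-.18,.225),4,0),((*H,.225),AZ,0),((*H,.172),AZ,0)])
"
```

```text
[ 0.48973235 -0.02264659  0.22325274] 0.011801715714454698 [ 0.28209172 -0.11961322 -3.26013881]
[ 0.52  -0.18   0.225] 4 0 -> [-160.  -15.   -2.] [ 0.1 -0.  12.2] dist 160.0
[ 0.5247 -0.3397  0.225 ] -13.8 0 -> [-160.   -6.    0.] [ 0.   0.  17.8] dist 160.0
[ 0.5247 -0.3397  0.172 ] -13.8 0 -> [ 0.  0. 53.] [0. 0. 0.] dist 53.0
```

Emit:
move_arm(series="-15 -1 -1 0 0 1;-38 -3 -2 0 0 3;-64 -6 -2 0 0 5;-90 -8 -2 0 0 7;-114 -11 -2 0 0 9;-136 -13 -2 0 0 11;-152 -14 -2 0 0 12;-160 -15 -2 0 0 12.2")

```text
time: 22.33
position: [0.5207, -0.1826, 0.2231]
tool_rot: [0.682, 0.731, 0.0, 0.0]
ft_force: [1.0, -0.2, -2.5]
grip_width: 0.0117
grip_force: 50.0
```

Emit:
move_arm(series="-15 -1 0 0 0 2;-38 -2 0 0 0 5;-64 -3 0 0 0 8;-90 -4 0 0 0 11;-114 -5 0 0 0 14;-136 -5 0 0 0 16;-152 -6 0 0 0 17.8;-160 -6 0 0 0 17.8")

```text
time: 23.0
position: [0.5254, -0.3425, 0.2231]
tool_rot: [0.787, 0.616, 0.0, 0.0]
ft_force: [0.0, 0.2, -2.3]
grip_width: 0.0118
grip_force: 50.0
```

Emit:
move_arm(series="0 0 0 0 0 0;0 0 0 0 0 0;0 0 0 0 0 0")

```text
time: 23.25
position: [0.5253, -0.3389, 0.2232]
tool_rot: [0.786, 0.618, 0.001, -0.001]
ft_force: [0.6, -0.0, -3.1]
grip_width: 0.0116
grip_force: 50.0
```

```bash
python3 -c "
from h import *
s=robot.get_obs();print(s['position'],s['grip_width'],s['ft_force'])
chain([((*H,.175),AZ,0)])
for n in ['scene','wrist','top']:
  c=shot(n,n+'_c.png')
  for t in ['cover','hopper_mouth']: print(n,t,[(round(d['p'],2),np.round(d['xyz'],3).tolist()) for d in robot.tip_of(c,t)][:2])
"
```

```text
[ 0.52532532 -0.33890144  0.2231832 ] 0.011624981308614371 [ 5.68537190e-01 -1.39535011e-03 -3.10196778e+00]
[ 0.5247 -0.3397  0.175 ] -13.8 0 -> [-1. -0. 48.] [-0.1 -0.1  0.1] dist 48.0
scene cover [(0.57, [0.527, -0.339, 0.176])]
scene hopper_mouth [(0.76, [0.525, -0.34, 0.132])]
wrist cover [(0.69, [0.527, -0.34, 0.176])]
wrist hopper_mouth []
top cover [(0.88, [0.523, -0.343, 0.174])]
top hopper_mouth []
```

View pics/scene_c.png

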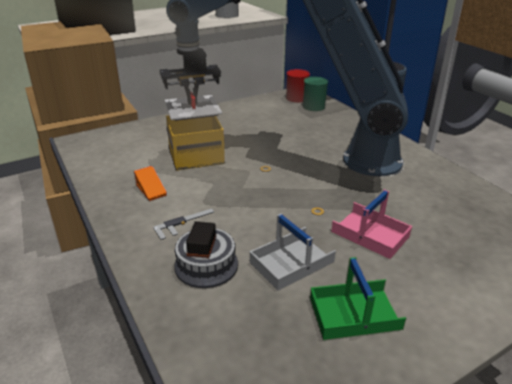

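The cover hangs centred over the hopper (195,112), and the tray stands upright at (290,255). I lower the cover now.

Emit:
move_arm(series="0 0 10 0 0 0;0 0 22 0 0 0;0 0 33 0 0 0;0 0 41 0 0 0;0 0 47 0 0 0;0 0 51 0 0 0;0 0 54 0 0 0;0 0 55 0 0 0")

```text
time: 24.37
position: [0.5256, -0.3406, 0.168]
tool_rot: [0.787, 0.617, 0.0, -0.0]
ft_force: [-0.3, 0.4, -2.6]
grip_width: 0.0118
grip_force: 50.0
```

Emit:
move_arm(series="0 0 1 0 0 0;0 0 1.5 0 0 0;0 0 2 0 0 0;0 0 2 0 0 0;0 0 2 0 0 0")

```text
time: 24.78
position: [0.5259, -0.3408, 0.1671]
tool_rot: [0.787, 0.617, 0.001, 0.0]
ft_force: [0.4, -0.2, -0.5]
grip_width: 0.0117
grip_force: 50.0
```

Contact is just starting at the expected height. I press on.

Emit:
move_arm(series="0 0 1 0 0 0;0 0 1.5 0 0 0;0 0 1.5 0 0 0;0 0 1.5 0 0 0")

```text
time: 25.12
position: [0.526, -0.3408, 0.1671]
tool_rot: [0.787, 0.617, 0.001, 0.001]
ft_force: [-2.4, 1.9, 7.3]
grip_width: 0.0119
grip_force: 50.0
```

Emit:
move_arm(series="0 0 0.8 0 0 0;0 0 1.2 0 0 0;0 0 1.2 0 0 0;0 0 1.2 0 0 0;0 0 1.2 0 0 0;0 0 1.2 0 0 0")

```text
time: 25.62
position: [0.5259, -0.3408, 0.167]
tool_rot: [0.787, 0.617, 0.001, 0.001]
ft_force: [-3.0, 3.3, 12.0]
grip_width: 0.0113
grip_force: 50.0
```

Emit:
move_arm(series="0 0 -2 0 0 0;0 0 -2.5 0 0 0;0 0 -2.5 0 0 0")

```text
time: 25.87
position: [0.526, -0.3408, 0.167]
tool_rot: [0.787, 0.617, 0.001, 0.001]
ft_force: [-0.4, 0.9, 4.4]
grip_width: 0.0116
grip_force: 50.0
```

Emit:
move_arm(series="0 0 0 0 0 0;0 0 0 0 0 0;0 0 0 0 0 0;0 0 0 0 0 0;0 0 0 0 0 0;0 0 0 0 0 0", jaw=0.6)

```text
time: 26.37
position: [0.5257, -0.3406, 0.166]
tool_rot: [0.787, 0.617, 0.0, -0.0]
ft_force: [-0.1, 0.1, 1.2]
grip_width: 0.0439
grip_force: 0.0
```

Emit:
move_arm(series="0 0 -8 0 0 0;0 0 -25 0 0 0;0 0 -50 0 0 0;0 0 -85 0 0 0;20 -30 -120 0 0 0;60 -60 -140 0 0 0;100 -80 -150 0 0 0;140 -100 -150 0 0 0")

```text
time: 27.03
position: [0.468, -0.2059, 0.3168]
tool_rot: [0.787, 0.616, 0.001, 0.003]
ft_force: [0.3, 1.1, 0.6]
grip_width: 0.0527
grip_force: 0.0
```

Emit:
move_arm(series="40 -10 0 0 0 0;80 -20 0 0 0 0;120 -30 0 0 0 0;160 -40 0 0 0 0;190 -50 0 0 0 0;200 -50 0 0 0 0;200 -50 0 0 0 0;200 -50 0 0 0 0")

```text
time: 27.7
position: [0.4674, -0.0001, 0.3145]
tool_rot: [0.786, 0.618, 0.001, 0.001]
ft_force: [0.1, 0.2, 0.2]
grip_width: 0.0525
grip_force: 0.0
```

```bash
python3 -c "
from h import *
s=robot.get_obs();print(s['position'],s['grip_width'],s['ft_force'],s['time'])
C=[shot(n,n+'_e.png') for n in ('scene','top')]
for c in C:
  for t in ['cover','cover_grip','tray','tray_grip']: print(t,[(round(d['p'],2),np.round(d['xyz'],3).tolist()) for d in robot.tip_of(c,t)])
im=[cv2.resize(c['img'][y:y+130,x:x+160,::-1],None,fx=2.4,fy=2.4,interpolation=cv2.INTER_CUBIC) for c,x,y in zip(C,(115,345),(70,110))]
cv2.imwrite('pics/end.png',np.hstack(im))
"
```

```text
[ 4.67443946e-01 -6.91643175e-05  3.14475398e-01] 0.05253261047908384 [0.12124933 0.18889884 0.17226187] 27.7
cover [(0.72, [0.527, -0.34, 0.12])]
cover_grip [(0.68, [0.528, -0.343, 0.159])]
tray [(0.97, [0.54, 0.302, -0.001]), (0.91, [0.52, 0.516, 0.001]), (0.73, [0.288, 0.306, 0.001]), (0.26, [0.743, 0.206, 0.066])]
tray_grip [(0.86, [0.516, 0.514, 0.102]), (0.69, [0.544, 0.306, 0.105]), (0.16, [0.739, 0.208, 0.003])]
cover [(0.91, [0.526, -0.342, 0.117])]
cover_grip [(0.86, [0.522, -0.341, 0.165])]
tray [(0.91, [0.291, 0.312, 0.0]), (0.59, [0.54, 0.298, 0.002])]
tray_grip [(0.97, [0.293, 0.315, 0.105]), (0.89, [0.518, 0.514, 0.104]), (0.66, [0.544, 0.303, 0.108]), (0.5, [0.524, -0.34, 0.164]), (0.29, [0.711, -0.002, 0.001])]
```

View pics/end.png

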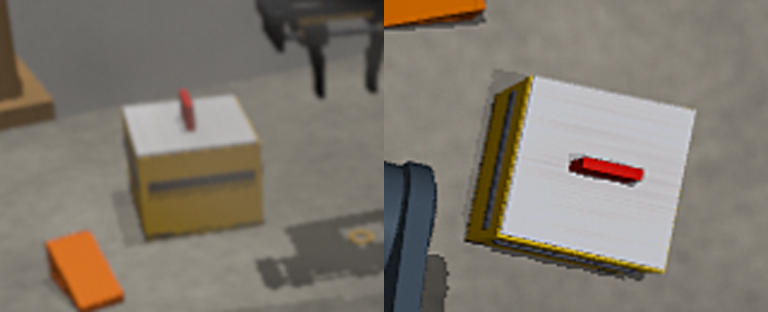

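The cover sits flush and square on the hopper, with the plate spanning crop (530,75)–(665,270). The arm is clear of everything and the tray is upright, so I hand in.

```bash
python3 -c "
from rig import robot
print(robot.hand_in())"
```

```text
the job is handed in; nothing more can be done
None
```

I tipped all four offcuts into the hopper, stood the empty tray upright back in its old spot, put the cover on and pressed it down with about 12 N, and handed the job in at about 28 s; the hand-in returned no verdict.

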